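# Set out the turned tool handles by height

## Task

Set out the four turned tool handles on the display rail in order of height, each standing upright on a leather disc of its own: the shortest on the disc next to the red peg, rising to the tallest at the far end of the row. Centre each on its disc so that its butt stands wholly on the leather, and let go of them all. Do not knock any handle over, and leave the mug where it is.

Things in the scene. Friction and masses are not known exactly. Their poses are not given: they have to be found in the camera images.
- walnut_center (a point): dark brown walnut turned tool handle with a brass ferrule, the shortest: 60 mm tall, standing upright on its butt, round about its z axis (yaw means nothing). The point is on its axis, half-way up (30 mm above its underside). Butt 40 mm across and 6 mm high, tapering to a straight 32 mm grip from 12 mm above the underside to 14 mm below the top; the top 14 mm is the ferrule, 18 mm across. Rigid wood, 35 to 135 g.
- blue_center (a point): blue-stained turned tool handle with a brass ferrule, the second shortest: 80 mm tall, standing upright on its butt, round about its z axis (yaw means nothing). The point is on its axis, half-way up (40 mm above its underside). Butt 40 mm across and 6 mm high, tapering to a straight 32 mm grip from 12 mm above the underside to 14 mm below the top; the top 14 mm is the ferrule, 18 mm across. Rigid wood, 35 to 135 g.
- bone_center (a point): bone-white turned tool handle with a brass ferrule, the second tallest: 100 mm tall, standing upright on its butt, round about its z axis (yaw means nothing). The point is on its axis, half-way up (50 mm above its underside). Butt 40 mm across and 6 mm high, tapering to a straight 32 mm grip from 12 mm above the underside to 14 mm below the top; the top 14 mm is the ferrule, 18 mm across. Rigid wood, 35 to 135 g.
- green_center (a point): green-stained turned tool handle with a brass ferrule, the tallest: 120 mm tall, standing upright on its butt, round about its z axis (yaw means nothing). The point is on its axis, half-way up (60 mm above its underside). Butt 40 mm across and 6 mm high, tapering to a straight 32 mm grip from 12 mm above the underside to 14 mm below the top; the top 14 mm is the ferrule, 18 mm across. Rigid wood, 35 to 135 g.
- disc_a_top (a point): one of four alike tan leather discs, 58 mm across, fixed in one straight row, 70 mm apart centre to centre, on a fixed dark wooden display rail (390 x 85 mm, 18 mm high, standing on the table; it may lie turned). The point is the centre of the disc's top face, 22 mm above the table and 4 mm above the rail. The letter does not tell its place in the row.
- disc_b_top (a point): one of four alike tan leather discs, 58 mm across, fixed in one straight row, 70 mm apart centre to centre, on a fixed dark wooden display rail (390 x 85 mm, 18 mm high, standing on the table; it may lie turned). The point is the centre of the disc's top face, 22 mm above the table and 4 mm above the rail. The letter does not tell its place in the row.
- disc_c_top (a point): one of four alike tan leather discs, 58 mm across, fixed in one straight row, 70 mm apart centre to centre, on a fixed dark wooden display rail (390 x 85 mm, 18 mm high, standing on the table; it may lie turned). The point is the centre of the disc's top face, 22 mm above the table and 4 mm above the rail. The letter does not tell its place in the row.
- disc_d_top (a point): one of four alike tan leather discs, 58 mm across, fixed in one straight row, 70 mm apart centre to centre, on a fixed dark wooden display rail (390 x 85 mm, 18 mm high, standing on the table; it may lie turned). The point is the centre of the disc's top face, 22 mm above the table and 4 mm above the rail. The letter does not tell its place in the row.
- peg_red: red peg, 38 mm high and 22 mm across, fixed upright on the rail at one end of the row of discs, 63 mm from the centre of the nearest disc. The origin is the centre of its underside, on the rail. A like peg of plain pale wood stands at the other end.
- mug_center (a point): ochre mug, 80 mm across, 90 mm tall, loose, to one side of the work; the point is at its centre, half-way up. It is not part of the work; nor is the loose jar with a yellow lid (90 mm across, 130 mm tall) that stands on the other side.
Things that resemble listed ones, but are neither listed nor needed, are in the scene too. Leave any orange look-alike of the part that bears blue_center alone. Leave any pink look-alike of the part that bears walnut_center alone.

How it is judged (in metres and radians):
At the end, for the whole second after the job is handed in: Counted from the red peg, the discs carry the walnut (60 mm), blue (80 mm), bone-white (100 mm) and green (120 mm) handles: each within 10 mm of its disc's centre, standing on the disc (height within 5 mm), upright within 0.1 rad, released and at rest (((horizontal distance between disc_a_top and peg_red between 0.033 and 0.093 m and horizontal distance between walnut_center and disc_a_top below 0.01 m and z of walnut_center in the frame of disc_a_top between 0.025 and 0.035 m) or (horizontal distance between disc_b_top and peg_red between 0.033 and 0.093 m and horizontal distance between walnut_center and disc_b_top below 0.01 m and z of walnut_center in the frame of disc_b_top between 0.025 and 0.035 m) or (horizontal distance between disc_c_top and peg_red between 0.033 and 0.093 m and horizontal distance between walnut_center and disc_c_top below 0.01 m and z of walnut_center in the frame of disc_c_top between 0.025 and 0.035 m) or (horizontal distance between disc_d_top and peg_red between 0.033 and 0.093 m and horizontal distance between walnut_center and disc_d_top below 0.01 m and z of walnut_center in the frame of disc_d_top between 0.025 and 0.035 m)) and angle between each of walnut_center, blue_center, bone_center, green_center's own z axis and vertical below 0.1 rad and linear speed of each of walnut, blue, bone, green below 0.02 m/s and angular speed of each of walnut, blue, bone, green below 0.2 rad/s and ((horizontal distance between disc_a_top and peg_red between 0.103 and 0.163 m and horizontal distance between blue_center and disc_a_top below 0.01 m and z of blue_center in the frame of disc_a_top between 0.035 and 0.045 m) or (horizontal distance between disc_b_top and peg_red between 0.103 and 0.163 m and horizontal distance between blue_center and disc_b_top below 0.01 m and z of blue_center in the frame of disc_b_top between 0.035 and 0.045 m) or (horizontal distance between disc_c_top and peg_red between 0.103 and 0.163 m and horizontal distance between blue_center and disc_c_top below 0.01 m and z of blue_center in the frame of disc_c_top between 0.035 and 0.045 m) or (horizontal distance between disc_d_top and peg_red between 0.103 and 0.163 m and horizontal distance between blue_center and disc_d_top below 0.01 m and z of blue_center in the frame of disc_d_top between 0.035 and 0.045 m)) and ((horizontal distance between disc_a_top and peg_red between 0.173 and 0.233 m and horizontal distance between bone_center and disc_a_top below 0.01 m and z of bone_center in the frame of disc_a_top between 0.045 and 0.055 m) or (horizontal distance between disc_b_top and peg_red between 0.173 and 0.233 m and horizontal distance between bone_center and disc_b_top below 0.01 m and z of bone_center in the frame of disc_b_top between 0.045 and 0.055 m) or (horizontal distance between disc_c_top and peg_red between 0.173 and 0.233 m and horizontal distance between bone_center and disc_c_top below 0.01 m and z of bone_center in the frame of disc_c_top between 0.045 and 0.055 m) or (horizontal distance between disc_d_top and peg_red between 0.173 and 0.233 m and horizontal distance between bone_center and disc_d_top below 0.01 m and z of bone_center in the frame of disc_d_top between 0.045 and 0.055 m)) and ((horizontal distance between disc_a_top and peg_red between 0.243 and 0.303 m and horizontal distance between green_center and disc_a_top below 0.01 m and z of green_center in the frame of disc_a_top between 0.055 and 0.065 m) or (horizontal distance between disc_b_top and peg_red between 0.243 and 0.303 m and horizontal distance between green_center and disc_b_top below 0.01 m and z of green_center in the frame of disc_b_top between 0.055 and 0.065 m) or (horizontal distance between disc_c_top and peg_red between 0.243 and 0.303 m and horizontal distance between green_center and disc_c_top below 0.01 m and z of green_center in the frame of disc_c_top between 0.055 and 0.065 m) or (horizontal distance between disc_d_top and peg_red between 0.243 and 0.303 m and horizontal distance between green_center and disc_d_top below 0.01 m and z of green_center in the frame of disc_d_top between 0.055 and 0.065 m))); the robot touches nothing.
It fails at once if a handle is knocked over (leans more than 0.6 rad) (angle between any of walnut_center, blue_center, bone_center, green_center's own z axis and vertical above 0.6 rad).
It fails at once if the mug is moved by more than 20 mm (distance of mug_center from where it was at the start of the episode above 0.02 m).
It also fails if it takes over 96 s, if anything falls off the work surface, if the arm or the gripper's body presses on something with over 40 N, if the wrist force passes 120 N, or if a joint passes its speed limit or range.

## Robot

A 6-joint arm with a two-finger parallel gripper is mounted at the origin on the work surface. World frame = base frame: x ahead of the robot, y to its left, z up, the work surface at z = 0. Lengths are in mm, angles in rad, forces in N, time in s.
With the tool pointing down it reaches from about 350 to 975 mm from the base axis. Payload 7.1 kg.
Tool frame: the origin (TCP) lies between the finger pads; the fingertips stand 19 mm ahead of it and the grasp point (between the pads) is the TCP; z points along the fingers, y is the line along which they close (so a half turn about z gives the same grasp; the last joint's range is limited). The gripper opens to 88 mm and grips with 3 to 60 N. Pads are 20 mm wide; open, the fingers measure 115 mm over their backs; the gripper's body (75 mm by 178 mm) begins 61 mm behind the grasp point.
Start: joints at [1.27, 0.423, 1.63, -0, 1.089, -0.019], TCP at [173.772, 600.34, 241.675] pointing down, gripper open.
Joint ranges: [-3, 3], [-0.9, 2.11], [0.09, 2.58], [-1.31, 4.45], [0.11, 2.69], [-2.54, 2.54]. Speed limits (rad/s): [2.39, 2.39, 3.01, 3.14, 3.14, 3.14].

## Interface

Orientations are given as a rotation vector (axis times angle).
In Python, from workcell import ctrl gives the robot as it stands.
- The arm moves only by the tool arm_command, never from a script. Its argument "series" is a list of rows, each an object with "linear": the shift along the tool's x, y, z in m, a list of three; "turn": the turn about the tool's z in rad. A call has 1 to 10 rows; each row shifts and turns the commanded pose from where the row before left it, along the tool's axes as they then stand; what a row does not reach is not made up. A row lasts 1/10 s, in which the tool goes at most 50 mm and 8.59 degrees, less where a joint would pass 70% of its speed; a pose out of reach is approached as far as the arm can. A call with a gripper value outside its range is refused whole. "jaw" is the opening, from -1 (shut) to 1 (fully open), set as the call begins (left out, the last holds). The fingers move at their own pace and stop on an object; the grip force is fixed at half the most. Time passes only in rows, so rows that do not move let the fingers close. It gives the time, the measured TCP pose, the force, the opening and the grip force at its end, in the units of the state.
- ctrl.get_obs(): the state, without advancing time (a new reading comes with each control period).
- ctrl.get_image(name): name is "side" or "top"; returns a dict with "frame" (480x640x3 uint8, blue, green, red), "fx", "fy", "cx", "cy" (pixels), "rvec" (rotation vector, rad) and "tvec" (3), from world to camera coordinates, as OpenCV has them. Camera axes: x right, y down, z forward; pixel columns grow to the right and rows downward; lengths in mm; the calibration is good to about 2 mm. A picture is of the moment at which its call begins. There is no depth.
- ctrl.close_job(): hands the job in; it is judged then, once.
The state is a dict: "t": time; "qpos": joint angles; "qvel": joint speeds; "joint_torque": joint torques, N m; "ee_pos": TCP position; "orientation": TCP orientation; "ft_force": force on the tool from outside, world axes, zero at the start; "moment": the same for the moment, N m; "width": finger opening in mm; "grasp_force": force on a finger pad.
Only numpy, scipy, OpenCV 4.12 (cv2) and the standard library are available. Lean on these libraries where they do the work, as an engineer would, in place of code of your own. Each camera call takes 0.05 s, during which the arm holds its last target. There are 200 camera calls.

## Working session

There is one attempt and no reset: what is moved stays moved. The work goes in short steps, Python scripts to look and compute and a tool call to move; the robot and the scene stay as the last step left them, time stands still between calls to the robot, and variables do not carry over. Pictures are saved under pics/ and viewed, at most 14 in all, crops included, and the job is handed in when it is done.

Besides the shell and the picture viewer there is one more tool, called after "Emit:" by a JSON object that holds its "method" and its "body", one argument or row to a line. arm_command: Moves the arm, as the interface text tells. Its arguments: {"type":"object","properties":{"series":{"type":"array"},"jaw":{"type":"number"}},"required":["series"]}

```bash
mkdir -p pics; ls; python3 - <<'E'
from workcell import ctrl
import cv2,pickle
o=ctrl.get_obs();print(o)
for n in("top","side"):
    d=ctrl.get_image(n);pickle.dump(d,open(n+'0.pkl','wb'));cv2.imwrite(f'pics/{n}0.png',d['frame']);print(n,d['fx'],d['cx'],d['cy'],d['rvec'],d['tvec'])
E
```

```text
pics
{'t': 0.0, 'qpos': array([ 1.27002590e+00,  4.23837376e-01,  1.63068687e+00,  3.27689747e-06,
        1.08857854e+00, -1.90405414e-02]), 'qvel': array([ 7.40186262e-04,  2.47363824e-05, -3.44919034e-05, -9.33292978e-04,
       -1.07093267e-03, -8.55931557e-04]), 'joint_torque': array([ 4.40303207e-03, -5.44618857e+01, -2.73676014e+01,  6.45038788e-02,
        2.28476065e-02, -1.22327438e-04]), 'ee_pos': array([173.60522558, 599.86159315, 240.90506095]), 'orientation': array([-4.41046249e-01, -3.11023285e+00,  2.34094497e-03]), 'ft_force': array([0.44259837, 0.35576227, 0.43045761]), 'moment': array([-0.02255842, -0.02673263,  0.00855642]), 'grasp_force': 0.0, 'width': 87.64947512162266}
top 491.22484069471705 322.7773759094929 242.81476353074441 [ 2.18875559 -2.15230543  0.07481457] [ 89.32365206 528.47303047 941.65645935]
side 485.0151701483746 322.47542048359287 242.450346006674 [ 2.34875607 -0.67622622  0.23629605] [-401.60715878  310.91523789  684.59027103]
```

View pics/top0.png

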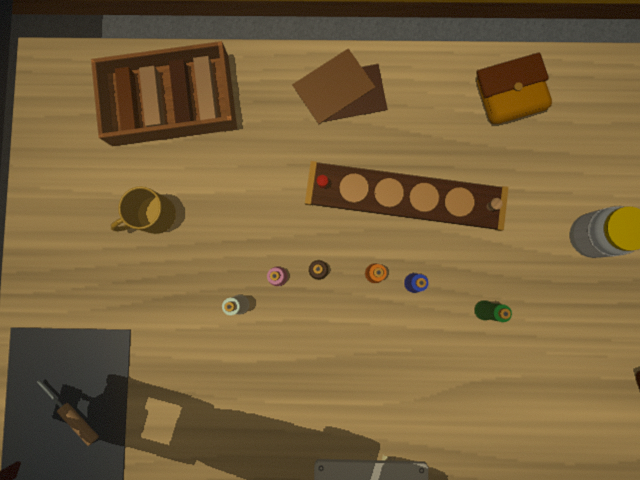

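View pics/side0.png

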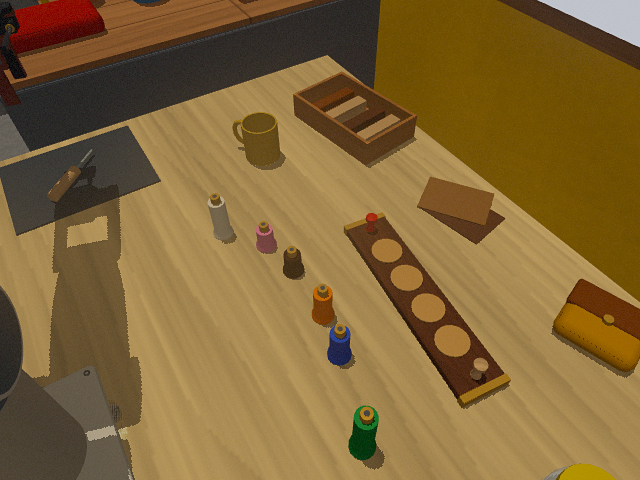

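Top view: red peg (322,181), discs (354,187), (389,192), (424,197), (459,202), and pale peg (496,203). Handle candidates:
- **Dark/short:** pink (277,275) or walnut (318,269). I choose walnut (318,269).
- **Blue or its look-alike:** orange (378,272) or blue (417,282). I choose blue (417,282).
- **Others:** bone (231,306) and green (503,313).

The mug is at (141,210). I'll measure and check a crop.

```bash
cat > h.py <<'E'
import cv2,numpy as np
def cam(d):
    R=cv2.Rodrigues(np.array(d['rvec'],float))[0]; return R,np.array(d['tvec'],float).ravel()
def ray(d,u,v,z):
    R,t=cam(d);C=-R.T@t;w=R.T@np.array([(u-d['cx'])/d['fx'],(v-d['cy'])/d['fy'],1]);return C+w*(z-C[2])/w[2]
def proj(d,p):
    R,t=cam(d);q=R@np.array(p,float)+t;return np.array([d['fx']*q[0]/q[2]+d['cx'],d['fy']*q[1]/q[2]+d['cy']])
def blobs(img,lo,hi,box=None,amin=15):
    m=cv2.inRange(cv2.cvtColor(img,cv2.COLOR_BGR2HSV),np.array(lo),np.array(hi))
    if box is not None:
        k=np.zeros_like(m);x0,y0,x1,y1=box;k[y0:y1,x0:x1]=255;m&=k
    m=cv2.morphologyEx(m,cv2.MORPH_CLOSE,np.ones((3,3)))
    return [c for c in cv2.findContours(m,cv2.RETR_EXTERNAL,cv2.CHAIN_APPROX_NONE)[0] if cv2.contourArea(c)>=amin]
E
python3 - <<'E'
from h import *;import pickle
T=pickle.load(open('top0.pkl','rb'));S=pickle.load(open('side0.pkl','rb'))
R,t=cam(T);print('topC',-R.T@t);R,t=cam(S);print('sideC',-R.T@t)
for n,d,b in(('top',T,(300,150,510,235)),('side',S,(340,200,520,410))):
    for c in blobs(d['frame'],(8,60,120),(22,190,255),b,200):
        e=cv2.fitEllipse(c);print(n,np.round(e[0],1),np.round(e[1],1),ray(d,*e[0],22).round(1))
    for c in blobs(d['frame'],(0,180,60),(4,255,255),b,20):
        m=cv2.minEnclosingCircle(c);print('red',n,m,ray(d,*m[0],52).round(1))
f=T['frame']
cr=[cv2.resize(f[v-20:v+20,u-25:u+25],None,fx=5,fy=5,interpolation=cv2.INTER_CUBIC) for u,v in((318,269),(417,282),(231,306),(503,313))]
f=S['frame']
cs=[cv2.resize(f[v-30:v+30,u-25:u+25],None,fx=5,fy=5,interpolation=cv2.INTER_CUBIC)[:300] for u,v in((292,262),(340,343),(220,217),(364,432))]
cr=[c[:,:200] for c in cr];cs=[c[:,:200] for c in cs]
cv2.imwrite('pics/crop.png',np.vstack([np.hstack(cr),np.hstack(cs)]))
E
```

```text
topC [445.4733337   82.3259826  984.25367042]
sideC [ 236.10654709 -395.99792251  716.97962183]
top [404.5 192. ] [ 94.8 267.1] [630.5 -61.7  22. ]
red top ((321.9166564941406, 179.77777099609375), 5.228314399719238) [646.2 101.5  52. ]
side [430.1 304.5] [206.2 250.3] [626.9 -99.3  22. ]
```

View pics/crop.png

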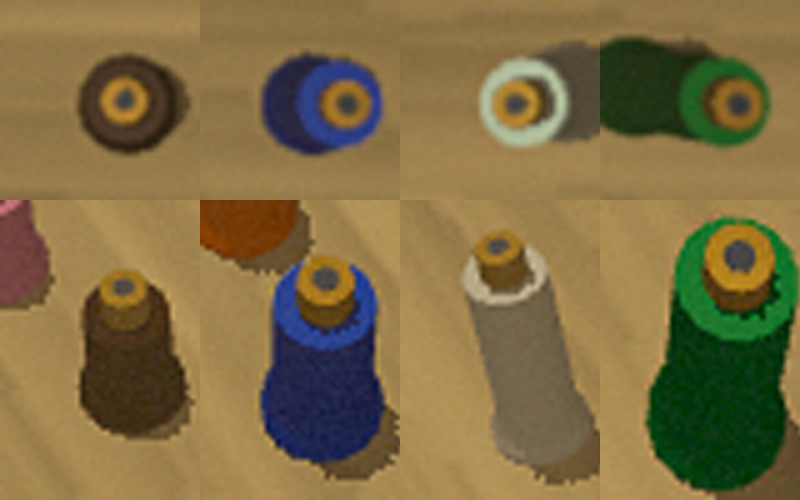

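The crop confirms walnut, blue, bone and green. Each ferrule top has a grey hole at its centre, which I'll use as the measured point.

```bash
python3 - <<'E'
from h import *;import pickle
T=pickle.load(open('top0.pkl','rb'));S=pickle.load(open('side0.pkl','rb'))
def hole(d,u,v):
    r=5;x,y=int(round(u)),int(round(v));h=cv2.cvtColor(d['frame'],cv2.COLOR_BGR2HSV)[y-r:y+r+1,x-r:x+r+1].astype(float)
    w=np.clip(150-h[...,1],0,None)*(h[...,2]<140);Y,X=np.mgrid[-r:r+1,-r:r+1];w=w*(X**2+Y**2<=12)
    return x+(w*X).sum()/w.sum(),y+(w*Y).sum()/w.sum()
for n,H,a,b in(('walnut',60,(318,269),(291.6,250)),('blue',80,(421.4,282.6),(340,328.8)),('bone',100,(229.4,306.8),(214.6,196)),('green',120,(505.4,313.8),(367,413.2))):
    p=hole(T,*a);q=hole(S,*b);print(n,np.round(p,1),np.round(q,1),ray(T,*p,H).round(1),ray(S,*q,H).round(1))
def disc(d,u,v,r):
    x0,y0=u-r,v-r;g=cv2.cvtColor(d['frame'],cv2.COLOR_BGR2HSV)[y0:v+r+1,x0:u+r+1,2]
    m=(g>110).astype('uint8');l=cv2.connectedComponents(m)[1];m=(l==l[r,r]).astype('uint8')
    c=max(cv2.findContours(m,0,1)[0],key=cv2.contourArea);e=cv2.fitEllipse(c);return (e[0][0]+x0,e[0][1]+y0),e[1]
P=[]
for d,n,L,r in((T,'top',((354,187),(389,192),(424,197),(459,202)),17),(S,'side',((387,251),(406,278),(428,307),(452,341)),19)):
    W=[]
    for s in L:
        c,e=disc(d,*s,r);w=ray(d,*c,22);W.append(w[:2]);print(n,np.round(c,1),np.round(e,1),w.round(1))
    W=np.array(W);print(np.linalg.norm(np.diff(W,axis=0),axis=1).round(1))
E
```

```text
walnut [317.6 268.6] [291.2 248.9] [475.  106.5  60. ] [474.4 105.7  60. ]
blue [421.  282.5] [339.6 328.3] [452.2 -83.8  80. ] [451.9 -84.5  80. ]
bone [228.6 306.4] [214.  195.8] [403.3 263.7 100. ] [402.8 262.5 100. ]
green [505.4 313.5] [366.5 412.8] [ 400.8 -222.4  120. ] [ 400.5 -222.9  120. ]
top [353.5 187.4] [28.  28.1] [638.2  39.2  22. ]
top [388.7 192.1] [28.  28.4] [629.9 -30.5  22. ]
top [423.9 196.8] [27.9 28.5] [621.5 -99.9  22. ]
top [459.1 201.4] [27.8 28.6] [ 613.3 -169.3   22. ]
[70.3 69.9 69.8]
side [386.4 249.9] [23.  30.3] [636.9  37.3  22. ]
side [406.2 277.3] [24.9 32.1] [628.4 -32.5  22. ]
side [427.9 307.2] [27.4 34. ] [ 620.1 -101.6   22. ]
side [452.  340.5] [29.7 36.8] [ 611.8 -171.1   22. ]
[70.3 69.7 70. ]
```

Both views agree within 2 mm, the disc spacing is 70 mm, and the heights are consistent. Next I turn the tool so the jaws close across the row.

```bash
cat > go.py <<'E'
import sys,numpy as np
from scipy.spatial.transform import Rotation as Ro
from workcell import ctrl
o=ctrl.get_obs();R=Ro.from_rotvec(o['orientation']).as_matrix()
print('t',round(o['t'],2),'pos',o['ee_pos'].round(1),'yaw_y',np.degrees(np.arctan2(R[1,1],R[0,1])).round(2),'tilt',np.degrees(np.arccos(-R[2,2])).round(2),'q1,6',o['qpos'][[0,5]].round(2),'w',round(o['width'],1),'g',round(o['grasp_force'],1))
if len(sys.argv)>3: print('tool delta mm',(R.T@(np.array(sys.argv[1:4],float)-o['ee_pos'])).round(1))
E
```

Emit:
{"method": "arm_command", "body": {
  "series": [
    {"linear": [0,0,0],"turn": 0.141},
    {"linear": [0,0,0],"turn": 0.141},
    {"linear": [0,0,0],"turn": 0.141},
    {"linear": [0,0,0],"turn": 0.141},
    {"linear": [0,0,0],"turn": 0.141},
    {"linear": [0,0,0],"turn": 0.141},
    {"linear": [0,0,0],"turn": 0.141},
    {"linear": [0,0,0],"turn": 0.141},
    {"linear": [0,0,0],"turn": 0.141},
    {"linear": [0,0,0],"turn": 0.141}
  ],
  "jaw": 1
}}

```text
t: 1.1
ee_pos: [173.7, 600.0, 241.2]
orientation: [2.357, 2.076, -0.001]
ft_force: [0.3, 0.3, -0.2]
width: 88.0
grasp_force: 0.0
```

```bash
python3 go.py 475 106 200
```

```text
t 1.1 pos [173.7 600.  241.2] yaw_y -7.27 tilt 0.05 q1,6 [1.27 1.4 ] w 88.0 g 0.0
tool delta mm [-451.9  361.4   41.6]
```

Emit:
{"method": "arm_command", "body": {
  "series": [
    {"linear": [-0.03,0.024,0],"turn": 0},
    {"linear": [-0.03,0.024,0],"turn": 0},
    {"linear": [-0.03,0.024,0],"turn": 0},
    {"linear": [-0.03,0.024,0],"turn": 0},
    {"linear": [-0.03,0.024,0],"turn": 0},
    {"linear": [-0.03,0.024,0],"turn": 0},
    {"linear": [-0.03,0.024,0],"turn": 0},
    {"linear": [-0.03,0.024,0],"turn": 0},
    {"linear": [-0.03,0.024,0],"turn": 0},
    {"linear": [-0.03,0.024,0],"turn": 0}
  ]
}}

```text
t: 2.1
ee_pos: [376.2, 272.1, 241.6]
orientation: [-2.351, -2.083, 0.0]
ft_force: [0.4, 1.0, 1.6]
width: 87.6
grasp_force: 0.0
```

Emit:
{"method": "arm_command", "body": {
  "series": [
    {"linear": [-0.03,0.024,0],"turn": 0},
    {"linear": [-0.03,0.024,0],"turn": 0},
    {"linear": [-0.03,0.024,0],"turn": 0},
    {"linear": [-0.03,0.024,0],"turn": 0},
    {"linear": [-0.03,0.024,0.02],"turn": 0},
    {"linear": [0,0,0.02],"turn": 0},
    {"linear": [0,0,0],"turn": 0},
    {"linear": [0,0,0],"turn": 0}
  ]
}}

```text
t: 2.9
ee_pos: [476.3, 110.2, 201.5]
orientation: [-2.351, -2.082, 0.002]
ft_force: [0.2, 0.7, -0.1]
width: 87.8
grasp_force: 0.0
```

```bash
python3 go.py 475 106 32; python3 - <<'E'
from workcell import ctrl;import cv2
for n in('top','side'):
    cv2.imwrite(f'pics/{n}1.png',ctrl.get_image(n)['frame'])
E
```

```text
t 2.9 pos [476.3 110.2 201.5] yaw_y -6.94 tilt 0.09 q1,6 [0.2  0.32] w 87.8 g 0.0
tool delta mm [ -4.3  -0.6 169.5]
```

View pics/side1.png

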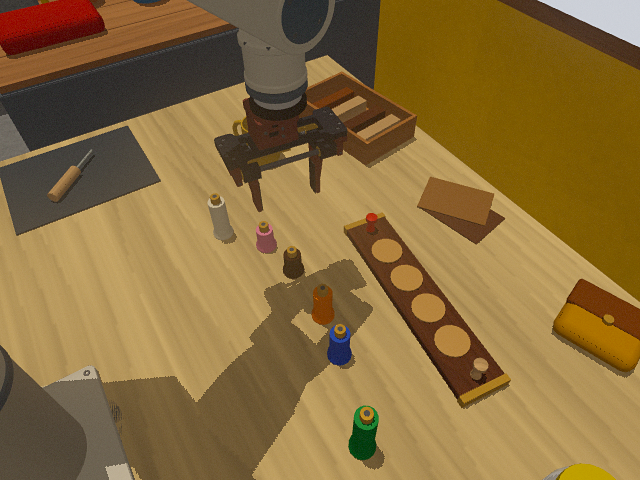

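The picture shows the fingers at (258,195) and (317,180), straddling the walnut handle at (292,262) below, with the wide body across the row. Descending to grip.

Emit:
{"method": "arm_command", "body": {
  "series": [
    {"linear": [-0.0043,-0.0006,0.03],"turn": 0},
    {"linear": [0,0,0.03],"turn": 0},
    {"linear": [0,0,0.03],"turn": 0},
    {"linear": [0,0,0.03],"turn": 0},
    {"linear": [0,0,0.03],"turn": 0},
    {"linear": [0,0,0.01],"turn": 0},
    {"linear": [0,0,0.0095],"turn": 0},
    {"linear": [0,0,0],"turn": 0},
    {"linear": [0,0,0],"turn": 0}
  ]
}}

```text
t: 3.9
ee_pos: [476.5, 106.3, 33.2]
orientation: [2.351, 2.083, 0.002]
ft_force: [0.1, 0.3, 0.5]
width: 87.7
grasp_force: 0.0
```

Emit:
{"method": "arm_command", "body": {
  "series": [
    {"linear": [0,0,0],"turn": 0},
    {"linear": [0,0,0],"turn": 0},
    {"linear": [0,0,0],"turn": 0},
    {"linear": [0,0,0],"turn": 0},
    {"linear": [0,0,0],"turn": 0},
    {"linear": [0,0,0],"turn": 0},
    {"linear": [0,0,0],"turn": 0},
    {"linear": [0,0,0],"turn": 0}
  ],
  "jaw": -1
}}

```text
t: 4.7
ee_pos: [475.6, 106.0, 32.1]
orientation: [-2.352, -2.083, 0.0]
ft_force: [0.2, -1.1, -0.8]
width: 31.7
grasp_force: 30.0
```

```bash
python3 go.py 637.6 38.3 54.5
```

```text
t 4.7 pos [475.6 106.   32.1] yaw_y -6.93 tilt 0.01 q1,6 [0.19 0.32] w 31.7 g 30.0
tool delta mm [-47.6 168.9 -22.4]
```

Emit:
{"method": "arm_command", "body": {
  "series": [
    {"linear": [0,0,-0.02],"turn": 0},
    {"linear": [0,0,-0.03],"turn": 0},
    {"linear": [0,0,-0.03],"turn": 0},
    {"linear": [0,0,-0.02],"turn": 0},
    {"linear": [-0.01,0.035,0],"turn": 0},
    {"linear": [-0.01,0.035,0],"turn": 0},
    {"linear": [-0.01,0.035,0],"turn": 0},
    {"linear": [-0.01,0.035,0],"turn": 0},
    {"linear": [-0.0076,0.029,0],"turn": 0},
    {"linear": [0,0,0],"turn": 0}
  ]
}}

```text
t: 5.7
ee_pos: [641.1, 36.9, 132.2]
orientation: [2.352, 2.08, 0.003]
ft_force: [0.0, 0.8, -0.4]
width: 31.4
grasp_force: 30.0
```

Emit:
{"method": "arm_command", "body": {
  "series": [
    {"linear": [0,0,0.03],"turn": 0},
    {"linear": [0,0,0.02],"turn": 0},
    {"linear": [0,0,0],"turn": 0},
    {"linear": [0,0,0],"turn": 0}
  ]
}}

```text
t: 6.1
ee_pos: [636.9, 38.6, 82.1]
orientation: [-2.351, -2.083, 0.002]
ft_force: [-0.9, -0.1, 0.3]
width: 31.5
grasp_force: 30.0
```

```bash
python3 go.py 637.6 38.3 54.5; python3 - <<'E'
from workcell import ctrl;import cv2,numpy as np
f=ctrl.get_image('side')['frame']
cv2.imwrite('pics/side2.png',cv2.resize(f[120:320,280:480],None,fx=3,fy=3))
E
```

```text
t 6.1 pos [636.9  38.6  82.1] yaw_y -6.92 tilt 0.09 q1,6 [0.04 0.16] w 31.5 g 30.0
tool delta mm [-0.2  0.8 27.6]
```

View pics/side2.png

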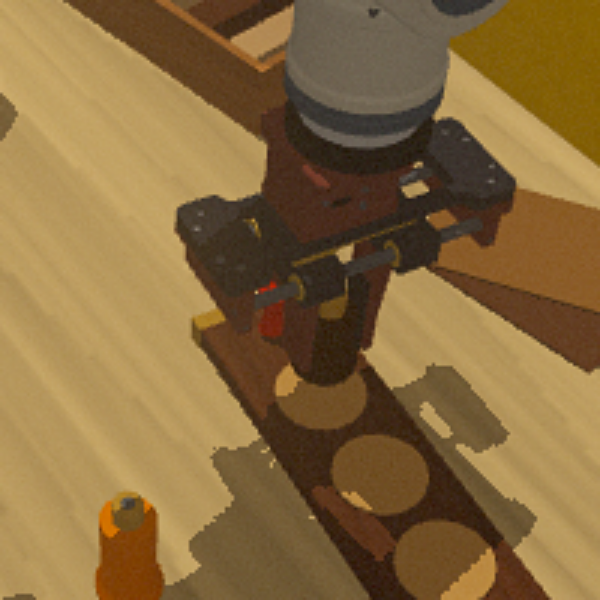

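The crop shows the walnut upright in the jaws, with its butt at crop (325,372) just above the first disc at (320,392), beside the red peg at (270,305). I'll lower it and release.

Emit:
{"method": "arm_command", "body": {
  "series": [
    {"linear": [0,0.0004,0.014],"turn": 0},
    {"linear": [0,0,0.008],"turn": 0},
    {"linear": [0,0,0.0055],"turn": 0},
    {"linear": [0,0,0],"turn": 0},
    {"linear": [0,0,0],"turn": 0}
  ]
}}

```text
t: 6.65
ee_pos: [638.0, 38.3, 54.4]
orientation: [-2.352, -2.083, 0.0]
ft_force: [-0.4, 0.6, -0.1]
width: 31.6
grasp_force: 30.0
```

Emit:
{"method": "arm_command", "body": {
  "series": [
    {"linear": [0,0,0],"turn": 0},
    {"linear": [0,0,0],"turn": 0},
    {"linear": [0,0,0],"turn": 0},
    {"linear": [0,0,0],"turn": 0},
    {"linear": [0,0,0],"turn": 0},
    {"linear": [0,0,0],"turn": 0},
    {"linear": [0,0,-0.02],"turn": 0},
    {"linear": [0,0,-0.04],"turn": 0},
    {"linear": [0,0,-0.04],"turn": 0},
    {"linear": [0,0,-0.04],"turn": 0}
  ],
  "jaw": 1
}}

```text
t: 7.65
ee_pos: [637.8, 38.3, 196.0]
orientation: [-2.351, -2.083, 0.001]
ft_force: [0.9, -0.3, 0.0]
width: 88.0
grasp_force: 0.0
```

```bash
python3 go.py 452 -84.2 42
```

```text
t 7.65 pos [637.8  38.3 196. ] yaw_y -6.93 tilt 0.03 q1,6 [0.04 0.16] w 88.0 g 0.0
tool delta mm [-144.  -169.6  154.1]
```

Emit:
{"method": "arm_command", "body": {
  "series": [
    {"linear": [-0.024,-0.028,0],"turn": 0},
    {"linear": [-0.024,-0.028,0],"turn": 0},
    {"linear": [-0.024,-0.028,0],"turn": 0},
    {"linear": [-0.024,-0.028,0],"turn": 0},
    {"linear": [-0.024,-0.028,0],"turn": 0},
    {"linear": [-0.024,-0.028,0],"turn": 0},
    {"linear": [0,-0.0016,0.03],"turn": 0},
    {"linear": [0,0,0],"turn": 0},
    {"linear": [0,0,0],"turn": 0}
  ]
}}

```text
t: 8.55
ee_pos: [452.6, -84.2, 164.9]
orientation: [-2.351, -2.083, 0.001]
ft_force: [-0.4, -0.4, -0.7]
width: 88.3
grasp_force: 0.0
```

```bash
python3 go.py 452 -84.2 42; python3 - <<'E'
from workcell import ctrl;import cv2,numpy as np
f=ctrl.get_image('side')['frame']
cv2.imwrite('pics/side3.png',cv2.resize(f[120:400,220:520],None,fx=2,fy=2))
E
```

```text
t 8.55 pos [452.6 -84.2 164.9] yaw_y -6.94 tilt 0.04 q1,6 [-0.21 -0.09] w 88.3 g 0.0
tool delta mm [-1.000e-01 -5.000e-01  1.229e+02]
```

View pics/side3.png

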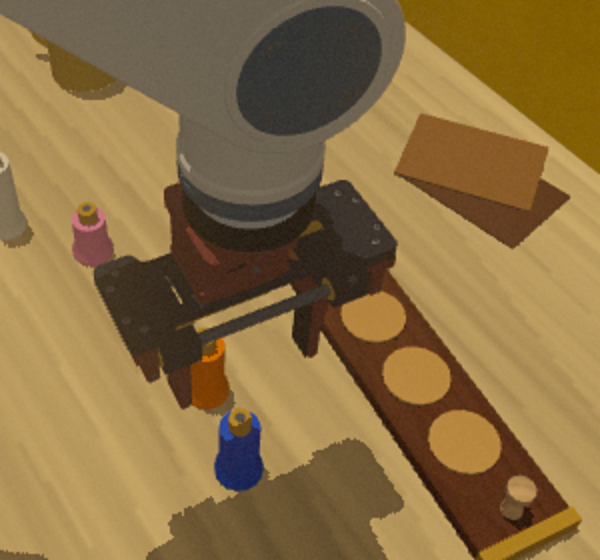

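The jaws at crop (185,400) and (308,350) straddle the blue handle at (240,450). Descending to grip.

Emit:
{"method": "arm_command", "body": {
  "series": [
    {"linear": [0,-0.0005,0.03],"turn": 0},
    {"linear": [0,0,0.03],"turn": 0},
    {"linear": [0,0,0.03],"turn": 0},
    {"linear": [0,0,0.02],"turn": 0},
    {"linear": [0,0,0.0125],"turn": 0},
    {"linear": [0,0,0],"turn": 0},
    {"linear": [0,0,0],"turn": 0}
  ]
}}

```text
t: 9.3
ee_pos: [452.7, -84.1, 42.8]
orientation: [2.351, 2.083, 0.001]
ft_force: [0.1, 0.4, 0.6]
width: 87.6
grasp_force: 0.0
```

Emit:
{"method": "arm_command", "body": {
  "series": [
    {"linear": [0,0,0],"turn": 0},
    {"linear": [0,0,0],"turn": 0},
    {"linear": [0,0,0],"turn": 0},
    {"linear": [0,0,0],"turn": 0},
    {"linear": [0,0,0],"turn": 0},
    {"linear": [0,0,0],"turn": 0},
    {"linear": [0,0,0],"turn": 0},
    {"linear": [0,0,0],"turn": 0}
  ],
  "jaw": -1
}}

```text
t: 10.1
ee_pos: [451.9, -84.1, 42.1]
orientation: [-2.352, -2.083, 0.0]
ft_force: [-0.1, -0.3, 0.3]
width: 31.7
grasp_force: 30.0
```

```bash
python3 go.py 629.1 -31.5 64.5
```

```text
t 10.1 pos [451.9 -84.1  42.1] yaw_y -6.94 tilt 0.01 q1,6 [-0.21 -0.09] w 31.7 g 30.0
tool delta mm [ 73.7 169.6 -22.4]
```

Emit:
{"method": "arm_command", "body": {
  "series": [
    {"linear": [0,0,-0.02],"turn": 0},
    {"linear": [0,0,-0.03],"turn": 0},
    {"linear": [0,0,-0.03],"turn": 0},
    {"linear": [0,0,-0.02],"turn": 0},
    {"linear": [0.012,0.028,0],"turn": 0},
    {"linear": [0.012,0.028,0],"turn": 0},
    {"linear": [0.012,0.028,0],"turn": 0},
    {"linear": [0.012,0.028,0],"turn": 0},
    {"linear": [0.012,0.028,0],"turn": 0},
    {"linear": [0.0137,0.0296,0],"turn": 0}
  ]
}}

```text
t: 11.1
ee_pos: [629.8, -31.1, 141.8]
orientation: [-2.351, -2.083, 0.001]
ft_force: [0.5, -0.3, -0.8]
width: 31.6
grasp_force: 30.0
```

Emit:
{"method": "arm_command", "body": {
  "series": [
    {"linear": [0,0,0],"turn": 0},
    {"linear": [0,0,0.03],"turn": 0},
    {"linear": [0,0,0.02],"turn": 0},
    {"linear": [0,0,0],"turn": 0},
    {"linear": [0,0,0],"turn": 0}
  ]
}}

```text
t: 11.6
ee_pos: [628.3, -31.6, 92.0]
orientation: [-2.351, -2.082, 0.002]
ft_force: [0.8, 1.3, -0.6]
width: 31.6
grasp_force: 30.0
```

```bash
python3 go.py 629.1 -31.5 64.5
```

```text
t 11.6 pos [628.3 -31.6  92. ] yaw_y -6.94 tilt 0.09 q1,6 [-0.07  0.05] w 31.6 g 30.0
tool delta mm [ 0.2  0.8 27.5]
```

Emit:
{"method": "arm_command", "body": {
  "series": [
    {"linear": [0,0.0004,0.014],"turn": 0},
    {"linear": [0,0,0.008],"turn": 0},
    {"linear": [0,0,0.0055],"turn": 0},
    {"linear": [0,0,0],"turn": 0},
    {"linear": [0,0,0],"turn": 0}
  ]
}}

```text
t: 12.1
ee_pos: [629.5, -31.5, 64.5]
orientation: [-2.352, -2.083, 0.0]
ft_force: [-0.1, -0.3, -0.6]
width: 31.8
grasp_force: 30.0
```

Emit:
{"method": "arm_command", "body": {
  "series": [
    {"linear": [0,0,0],"turn": 0},
    {"linear": [0,0,0],"turn": 0},
    {"linear": [0,0,0],"turn": 0},
    {"linear": [0,0,0],"turn": 0},
    {"linear": [0,0,0],"turn": 0},
    {"linear": [0,0,0],"turn": 0},
    {"linear": [0,0,-0.02],"turn": 0},
    {"linear": [0,0,-0.04],"turn": 0},
    {"linear": [0,0,-0.04],"turn": 0},
    {"linear": [0,0,-0.04],"turn": 0}
  ],
  "jaw": 1
}}

```text
t: 13.1
ee_pos: [629.2, -31.5, 205.9]
orientation: [-2.351, -2.083, 0.001]
ft_force: [0.9, -0.4, -0.3]
width: 88.1
grasp_force: 0.0
```

```bash
python3 go.py 403 263.1 62
```

```text
t 13.1 pos [629.2 -31.5 205.9] yaw_y -6.93 tilt 0.04 q1,6 [-0.07  0.05] w 88.1 g 0.0
tool delta mm [ 265.1 -260.   144.1]
```

Emit:
{"method": "arm_command", "body": {
  "series": [
    {"linear": [0.0294,-0.0288,0],"turn": 0},
    {"linear": [0.0294,-0.0288,0],"turn": 0},
    {"linear": [0.0294,-0.0288,0],"turn": 0},
    {"linear": [0.0294,-0.0288,0],"turn": 0},
    {"linear": [0.0294,-0.0288,0],"turn": 0},
    {"linear": [0.0294,-0.0288,0],"turn": 0},
    {"linear": [0.0294,-0.0288,0],"turn": 0},
    {"linear": [0.0294,-0.0288,0],"turn": 0},
    {"linear": [0.0294,-0.0288,0],"turn": 0},
    {"linear": [0,0,0.02],"turn": 0}
  ]
}}

```text
t: 14.1
ee_pos: [403.1, 266.2, 186.5]
orientation: [2.347, 2.088, 0.007]
ft_force: [1.5, 0.0, -0.3]
width: 87.7
grasp_force: 0.0
```

Emit:
{"method": "arm_command", "body": {
  "series": [
    {"linear": [0,0,0],"turn": 0},
    {"linear": [0,0,0],"turn": 0}
  ]
}}

```text
t: 14.3
ee_pos: [404.1, 262.2, 184.7]
orientation: [-2.352, -2.083, 0.001]
ft_force: [0.4, 1.0, -0.0]
width: 87.8
grasp_force: 0.0
```

```bash
python3 go.py 403 263.1 62; python3 - <<'E'
from workcell import ctrl;import cv2,numpy as np
f=ctrl.get_image('side')['frame']
cv2.imwrite('pics/side4.png',cv2.resize(f[80:380,100:500],None,fx=2,fy=2))
E
```

```text
t 14.3 pos [404.1 262.2 184.7] yaw_y -6.93 tilt 0.05 q1,6 [0.55 0.67] w 87.8 g 0.0
tool delta mm [  0.8  -1.1 122.7]
```

View pics/side4.png

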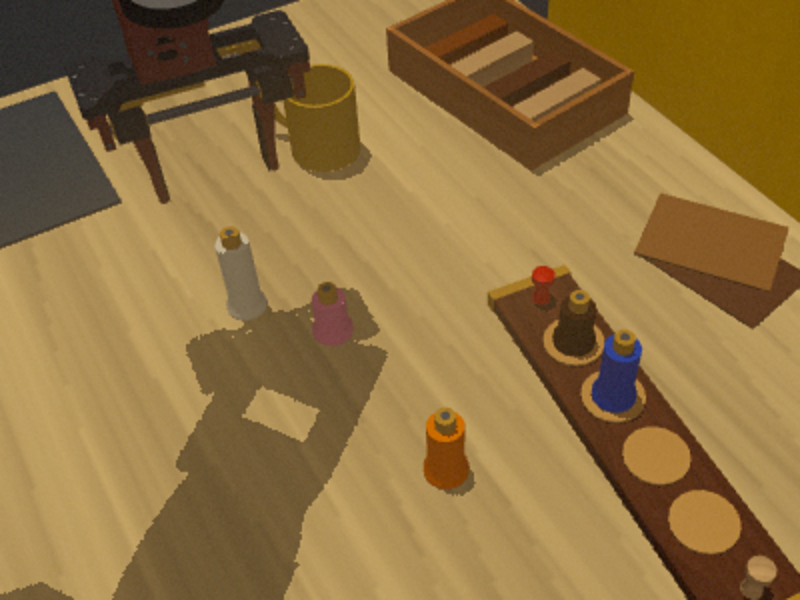

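Walnut at crop (577,320) and blue at (620,370) stand centred on their discs. The jaws at (160,195) and (270,165) straddle the bone handle at (240,275).

Emit:
{"method": "arm_command", "body": {
  "series": [
    {"linear": [0.0008,-0.0011,0.03],"turn": 0},
    {"linear": [0,0,0.03],"turn": 0},
    {"linear": [0,0,0.03],"turn": 0},
    {"linear": [0,0,0.02],"turn": 0},
    {"linear": [0,0,0.0125],"turn": 0},
    {"linear": [0,0,0],"turn": 0},
    {"linear": [0,0,0],"turn": 0}
  ]
}}

```text
t: 15.05
ee_pos: [403.9, 263.4, 62.8]
orientation: [2.352, 2.082, 0.001]
ft_force: [-0.3, -0.2, 0.1]
width: 87.6
grasp_force: 0.0
```

Emit:
{"method": "arm_command", "body": {
  "series": [
    {"linear": [0,0,0],"turn": 0},
    {"linear": [0,0,0],"turn": 0},
    {"linear": [0,0,0],"turn": 0},
    {"linear": [0,0,0],"turn": 0},
    {"linear": [0,0,0],"turn": 0},
    {"linear": [0,0,0],"turn": 0},
    {"linear": [0,0,0],"turn": 0},
    {"linear": [0,0,0],"turn": 0}
  ],
  "jaw": -1
}}

```text
t: 15.85
ee_pos: [403.2, 263.4, 62.1]
orientation: [-2.352, -2.083, 0.0]
ft_force: [-0.9, 0.4, 0.5]
width: 31.5
grasp_force: 30.0
```

```bash
python3 go.py 620.8 -100.7 84.5
```

```text
t 15.85 pos [403.2 263.4  62.1] yaw_y -6.94 tilt 0.01 q1,6 [0.55 0.67] w 31.5 g 30.0
tool delta mm [-335.1  260.   -22.4]
```

Emit:
{"method": "arm_command", "body": {
  "series": [
    {"linear": [0,0,-0.02],"turn": 0},
    {"linear": [0,0,-0.04],"turn": 0},
    {"linear": [0,0,-0.04],"turn": 0},
    {"linear": [0,0,-0.03],"turn": 0},
    {"linear": [-0.0255,0.02,0],"turn": 0},
    {"linear": [-0.0335,0.026,0],"turn": 0},
    {"linear": [-0.0335,0.026,0],"turn": 0},
    {"linear": [-0.0335,0.026,0],"turn": 0},
    {"linear": [-0.0335,0.026,0],"turn": 0},
    {"linear": [-0.0335,0.026,0],"turn": 0}
  ]
}}

```text
t: 16.85
ee_pos: [529.2, 52.0, 192.0]
orientation: [-2.352, -2.083, 0.0]
ft_force: [0.8, 0.5, -1.2]
width: 31.8
grasp_force: 30.0
```

Emit:
{"method": "arm_command", "body": {
  "series": [
    {"linear": [-0.0335,0.026,0],"turn": 0},
    {"linear": [-0.0335,0.026,0],"turn": 0},
    {"linear": [-0.0335,0.026,0],"turn": 0},
    {"linear": [-0.0335,0.026,0],"turn": 0},
    {"linear": [-0.008,0.006,0],"turn": 0},
    {"linear": [0,0,0],"turn": 0},
    {"linear": [0,0,0],"turn": 0}
  ]
}}

```text
t: 17.55
ee_pos: [619.8, -99.7, 191.6]
orientation: [-2.35, -2.082, 0.001]
ft_force: [-0.5, 1.1, -0.7]
width: 31.4
grasp_force: 30.0
```

```bash
python3 go.py 620.8 -100.7 84.5
```

```text
t 17.55 pos [619.8 -99.7 191.6] yaw_y -6.93 tilt 0.11 q1,6 [-0.18 -0.06] w 31.4 g 30.0
tool delta mm [ -0.9   1.3 107.1]
```

Emit:
{"method": "arm_command", "body": {
  "series": [
    {"linear": [-0.0009,0.0008,0.03],"turn": 0},
    {"linear": [0,0,0.03],"turn": 0},
    {"linear": [0,0,0.02],"turn": 0},
    {"linear": [0,0,0],"turn": 0},
    {"linear": [0,0,0.014],"turn": 0},
    {"linear": [0,0,0.008],"turn": 0},
    {"linear": [0,0,0.0052],"turn": 0},
    {"linear": [0,0,0],"turn": 0},
    {"linear": [0,0,0],"turn": 0}
  ]
}}

```text
t: 18.45
ee_pos: [621.8, -101.6, 85.3]
orientation: [2.351, 2.083, 0.0]
ft_force: [0.1, -0.2, -0.1]
width: 31.4
grasp_force: 30.0
```

```bash
python3 go.py 620.8 -100.7 84.5
```

```text
t 18.45 pos [ 621.8 -101.6   85.3] yaw_y -6.94 tilt 0.03 q1,6 [-0.18 -0.06] w 31.4 g 30.0
tool delta mm [ 0.8 -1.1  0.8]
```

Emit:
{"method": "arm_command", "body": {
  "series": [
    {"linear": [0.0008,-0.0009,0.0006],"turn": 0},
    {"linear": [0,0,0],"turn": 0}
  ]
}}

```text
t: 18.65
ee_pos: [620.8, -100.6, 84.7]
orientation: [2.352, 2.083, 0.0]
ft_force: [-0.1, -0.1, -0.9]
width: 31.6
grasp_force: 30.0
```

Emit:
{"method": "arm_command", "body": {
  "series": [
    {"linear": [0,0,0],"turn": 0},
    {"linear": [0,0,0],"turn": 0},
    {"linear": [0,0,0],"turn": 0},
    {"linear": [0,0,0],"turn": 0},
    {"linear": [0,0,0],"turn": 0},
    {"linear": [0,0,0],"turn": 0},
    {"linear": [0,0,-0.02],"turn": 0},
    {"linear": [0,0,-0.04],"turn": 0},
    {"linear": [0,0,-0.04],"turn": 0},
    {"linear": [0,0,-0.04],"turn": 0}
  ],
  "jaw": 1
}}

```text
t: 19.65
ee_pos: [620.5, -100.6, 225.7]
orientation: [-2.351, -2.083, 0.001]
ft_force: [-0.2, -0.3, 0.2]
width: 87.4
grasp_force: 0.0
```

```bash
python3 go.py 400.6 -222.6 80
```

```text
t 19.65 pos [ 620.5 -100.6  225.7] yaw_y -6.93 tilt 0.03 q1,6 [-0.18 -0.06] w 87.4 g 0.0
tool delta mm [-147.6 -203.4  145.8]
```

Emit:
{"method": "arm_command", "body": {
  "series": [
    {"linear": [-0.021,-0.029,0],"turn": 0},
    {"linear": [-0.021,-0.029,0],"turn": 0},
    {"linear": [-0.021,-0.029,0],"turn": 0},
    {"linear": [-0.021,-0.029,0],"turn": 0},
    {"linear": [-0.021,-0.029,0],"turn": 0},
    {"linear": [-0.021,-0.029,0],"turn": 0},
    {"linear": [-0.021,-0.029,0],"turn": 0},
    {"linear": [0,0,0],"turn": 0},
    {"linear": [0,0,0],"turn": 0}
  ]
}}

```text
t: 20.55
ee_pos: [401.4, -222.5, 224.7]
orientation: [2.353, 2.08, 0.001]
ft_force: [0.4, 0.1, 0.5]
width: 87.9
grasp_force: 0.0
```

```bash
python3 go.py 400.6 -222.6 80; python3 - <<'E'
from workcell import ctrl;import cv2,numpy as np
f=ctrl.get_image('side')['frame']
cv2.imwrite('pics/side5.png',f)
E
```

```text
t 20.55 pos [ 401.4 -222.5  224.7] yaw_y -7.04 tilt 0.05 q1,6 [-0.53 -0.41] w 87.9 g 0.0
tool delta mm [ -0.2  -0.9 144.7]
```

View pics/side5.png

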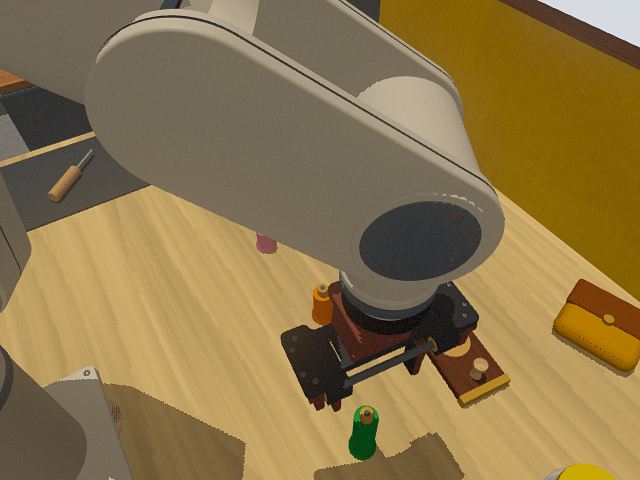

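The jaws at (330,400) and (415,365) straddle the green handle at (364,430). Descending to grip.

Emit:
{"method": "arm_command", "body": {
  "series": [
    {"linear": [-0.0002,-0.0007,0.03],"turn": 0},
    {"linear": [0,0,0.03],"turn": 0},
    {"linear": [0,0,0.03],"turn": 0},
    {"linear": [0,0,0.03],"turn": 0},
    {"linear": [0,0,0.015],"turn": 0},
    {"linear": [0,0,0.0095],"turn": 0},
    {"linear": [0,0,0],"turn": 0},
    {"linear": [0,0,0],"turn": 0}
  ]
}}

```text
t: 21.4
ee_pos: [401.6, -222.2, 80.2]
orientation: [2.351, 2.083, 0.0]
ft_force: [-0.0, -0.1, 0.9]
width: 87.6
grasp_force: 0.0
```

Emit:
{"method": "arm_command", "body": {
  "series": [
    {"linear": [0,0,0],"turn": 0},
    {"linear": [0,0,0],"turn": 0},
    {"linear": [0,0,0],"turn": 0},
    {"linear": [0,0,0],"turn": 0},
    {"linear": [0,0,0],"turn": 0},
    {"linear": [0,0,0],"turn": 0},
    {"linear": [0,0,0],"turn": 0},
    {"linear": [0,0,0],"turn": 0}
  ],
  "jaw": -1
}}

```text
t: 22.2
ee_pos: [400.7, -222.2, 79.8]
orientation: [-2.352, -2.083, 0.0]
ft_force: [-0.2, 0.1, 0.2]
width: 31.7
grasp_force: 30.0
```

```bash
python3 go.py 612.6 -170.2 102.5
```

```text
t 22.2 pos [ 400.7 -222.2   79.8] yaw_y -6.93 tilt 0.01 q1,6 [-0.53 -0.41] w 31.7 g 30.0
tool delta mm [ 77.2 204.1 -22.7]
```

Emit:
{"method": "arm_command", "body": {
  "series": [
    {"linear": [0,0,-0.02],"turn": 0},
    {"linear": [0,0,-0.04],"turn": 0},
    {"linear": [0,0,-0.03],"turn": 0},
    {"linear": [0,0,-0.02],"turn": 0},
    {"linear": [0.012,0.032,0],"turn": 0},
    {"linear": [0.012,0.032,0],"turn": 0},
    {"linear": [0.012,0.032,0],"turn": 0},
    {"linear": [0.012,0.032,0],"turn": 0},
    {"linear": [0.012,0.032,0],"turn": 0},
    {"linear": [0.012,0.032,0],"turn": 0}
  ]
}}

```text
t: 23.2
ee_pos: [601.0, -173.3, 189.4]
orientation: [-2.351, -2.083, 0.001]
ft_force: [0.0, -0.6, -0.6]
width: 31.8
grasp_force: 30.0
```

Emit:
{"method": "arm_command", "body": {
  "series": [
    {"linear": [0.0052,0.0121,0],"turn": 0},
    {"linear": [0,0,0],"turn": 0},
    {"linear": [0,0,0.03],"turn": 0},
    {"linear": [0,0,0.03],"turn": 0},
    {"linear": [0,0,0.01],"turn": 0},
    {"linear": [0,0,0],"turn": 0},
    {"linear": [0,0,0],"turn": 0}
  ]
}}

```text
t: 23.9
ee_pos: [612.6, -170.6, 120.8]
orientation: [2.352, 2.082, 0.0]
ft_force: [-0.1, -0.1, -0.7]
width: 31.6
grasp_force: 30.0
```

```bash
python3 go.py 612.6 -170.2 102.2
```

```text
t 23.9 pos [ 612.6 -170.6  120.8] yaw_y -6.96 tilt 0.03 q1,6 [-0.29 -0.17] w 31.6 g 30.0
tool delta mm [ 0.4 -0.1 18.6]
```

Emit:
{"method": "arm_command", "body": {
  "series": [
    {"linear": [0.0003,0,0.01],"turn": 0},
    {"linear": [0,0,0.0055],"turn": 0},
    {"linear": [0,0,0.0025],"turn": 0},
    {"linear": [0,0,0],"turn": 0},
    {"linear": [0,0,0],"turn": 0}
  ]
}}

```text
t: 24.4
ee_pos: [612.8, -169.8, 101.9]
orientation: [2.351, 2.083, 0.0]
ft_force: [0.1, -0.3, -0.5]
width: 31.5
grasp_force: 30.0
```

```bash
python3 go.py 612.6 -170.2 102.2
```

```text
t 24.4 pos [ 612.8 -169.8  101.9] yaw_y -6.93 tilt 0.01 q1,6 [-0.29 -0.17] w 31.5 g 30.0
tool delta mm [-0.4 -0.2 -0.3]
```

Emit:
{"method": "arm_command", "body": {
  "series": [
    {"linear": [0,0,0],"turn": 0},
    {"linear": [0,0,0],"turn": 0},
    {"linear": [0,0,0],"turn": 0},
    {"linear": [0,0,0],"turn": 0},
    {"linear": [0,0,0],"turn": 0},
    {"linear": [0,0,0],"turn": 0},
    {"linear": [0,0,-0.02],"turn": 0},
    {"linear": [0,0,-0.04],"turn": 0},
    {"linear": [0,0,-0.04],"turn": 0},
    {"linear": [0,0,-0.04],"turn": 0}
  ],
  "jaw": 1
}}

```text
t: 25.4
ee_pos: [612.4, -169.8, 243.2]
orientation: [-2.351, -2.083, 0.001]
ft_force: [0.9, -0.8, 0.1]
width: 88.3
grasp_force: 0.0
```

Emit:
{"method": "arm_command", "body": {
  "series": [
    {"linear": [0.03,-0.02,0],"turn": 0},
    {"linear": [0.03,-0.02,0],"turn": 0},
    {"linear": [0.03,-0.02,0],"turn": 0},
    {"linear": [0.03,-0.02,0],"turn": 0},
    {"linear": [0.03,-0.02,0],"turn": 0},
    {"linear": [0.03,-0.02,0],"turn": 0},
    {"linear": [0.03,-0.02,0],"turn": 0},
    {"linear": [0.03,-0.02,0],"turn": 0},
    {"linear": [0.03,-0.02,0],"turn": 0},
    {"linear": [0.03,-0.02,0],"turn": 0}
  ]
}}

```text
t: 26.4
ee_pos: [449.6, 153.2, 242.1]
orientation: [2.352, 2.083, 0.001]
ft_force: [1.3, 0.2, -0.2]
width: 87.9
grasp_force: 0.0
```

Emit:
{"method": "arm_command", "body": {
  "series": [
    {"linear": [0.03,-0.01,0],"turn": 0},
    {"linear": [0.03,-0.01,0],"turn": 0},
    {"linear": [0.03,-0.01,0],"turn": 0},
    {"linear": [0.03,-0.01,0],"turn": 0},
    {"linear": [0,0,0],"turn": 0},
    {"linear": [0,0,0],"turn": 0},
    {"linear": [0,0,0],"turn": 0}
  ]
}}

```text
t: 27.1
ee_pos: [425.1, 275.3, 241.8]
orientation: [2.352, 2.083, -0.001]
ft_force: [-0.2, 0.4, 0.4]
width: 87.7
grasp_force: 0.0
```

```bash
python3 - <<'E'
from workcell import ctrl;from h import *
I=[ctrl.get_image(n) for n in('side','top')]
cv2.imwrite('pics/fin.png',np.hstack([cv2.resize(I[0]['frame'][180:420,330:520],(400,505)),cv2.resize(I[1]['frame'][140:250,290:520],(400,191)) if 0 else cv2.copyMakeBorder(cv2.resize(I[1]['frame'][140:250,290:520],(400,191)),0,314,0,0,0)]))
def hole(d,u,v):
    r=6;x,y=int(round(u)),int(round(v));h=cv2.cvtColor(d['frame'],cv2.COLOR_BGR2HSV)[y-r:y+r+1,x-r:x+r+1].astype(float)
    w=np.clip(150-h[...,1],0,None)*(h[...,2]<140);Y,X=np.mgrid[-r:r+1,-r:r+1];w=w*(X**2+Y**2<=14)
    return x+(w*X).sum()/w.sum(),y+(w*Y).sum()/w.sum()
for H,x,y in((82,637.6,38.3),(102,629.1,-31.5),(122,620.8,-100.7),(142,612.6,-170.2)):
    for d in I: print(H,(ray(d,*hole(d,*proj(d,(x,y,H))),H)[:2]-(x,y)).round(1))
E
python3 go.py
```

```text
82 [-0.2 -0.1]
82 [0.8 0.6]
102 [ 0.1 -0.4]
102 [0.7 0.3]
122 [-0.2 -0.2]
122 [0.4 0.4]
142 [ 0.  -0.2]
142 [0.5 0.1]
t 27.2 pos [425.3 275.  241.9] yaw_y -7.01 tilt 0.02 q1,6 [0.55 0.67] w 87.7 g 0.0
```

View pics/fin.png

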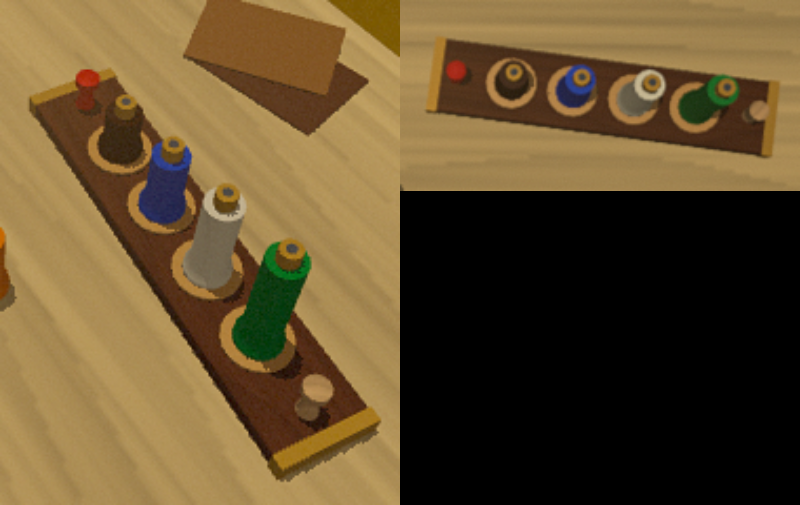

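The picture shows all four handles upright in order from the red peg: walnut (122,130), blue (165,185), bone (212,240) and green (272,300). Each is within about 1 mm of its disc's centre, so I'm handing in.

```bash
python3 -c "
from workcell import ctrl
print(ctrl.close_job())"
```

```text
the job is handed in; nothing more can be done
None
```

The job is handed in at about 27 s: walnut, blue, bone and green stand upright in that order from the red peg, each measured within about 1 mm of its disc's centre and released, with the gripper never brought near the mug.

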